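Lock the latch plate onto the reactor base's T-head stud

TASK

Lift the steel latch plate off its white block by its black grip and fit it on the reactor base: tilt it so that its oblong eye passes over the wide T head of the stud (feel for the stud, it may be clamped anywhere along its slot), then level it so that it lies flat on the base under the head. Then slide it towards the vessel holder until the lug under the plate stops against the edge of the base, and let go. Be gentle: do not force the plate against the stud or the base, and leave the other things on the bench where they are.

Things in the scene. Friction and masses are not known exactly. Their poses are not given: they have to be found in the camera images.
- latch: loose steel latch plate, 169 x 40 x 5 mm, 0.16 to 0.29 kg. Origin: centre of its eye, at the underside; x along the plate towards the grip, z up; plate spans x -33.5 to +136. Eye: rectangular hole 49 mm long (x -24.5 to +24.5), 22 mm wide. Starts flat on the white block, lug overhanging its end
- eye_tip (a point): inner lower edge of the 9 mm wide bar that closes the eye at the plate's tip (latch x = -24.5, z = 0)
- grip (a point): middle of the latch's black upright grip: a fin 10 mm thick (along the plate's x, centred at x = 124), 30 mm wide, reaching from the plate's top (z = 5) to z = 41. Pinch it across its thickness from above
- lug (a point): face of the lug under the plate that meets the base's edge (latch x = 82.5, z = -3). The lug hangs from z = 0 to -6, is 5 mm thick and 34 mm wide
- dock: reactor base, fixed: white slab 12 mm thick (top at z = 12), x -175 to +80, y -65 to +65. Origin: at bench height under the middle of the stud's slot; x points away from the vessel holder, and the fitted latch's x lies along it. Pressing the latch on base or stud with over 20 N breaks it
- slot (a point): middle of the dark slot, on the slab's top. From it rises a steel T stud: neck 10 mm diameter up to z = 26, then a flat bar head 80 mm long (along the dock's x), 12 wide, 5 thick (z 26 to 31). The stud is clamped firmly, but anywhere within 15.5 mm either way along x of this point: its place is NOT measured, look or feel for it. The head is 31 mm longer than the eye
- edge (a point): slab's top edge on the grip side (dock x = 80). Fitting: tilt the plate about 30 degrees, grip end up; pass the tip bar down beyond the head's holder-side end, draw it under the head towards +x until it meets the neck; level with the bar kept within 1 mm of the neck, or the eye's other end lands on the head. Then slide to -x: the lug stops on this edge, latch origin at dock x = -2.5
- holder (a point): top centre of the aluminium vessel holder on the slab (dock x = -130), 78 mm across, top at z = 50 mm
- block: white plastic storage block, fixed, 110 by 50 by 25 mm, on which the latch plate lies at the start; origin under its centre
- amber: brown glass bottle, 64 mm across, 130 mm tall, a bystander; origin under its centre
- beaker: open glass beaker, 70 mm across, 85 mm tall, a bystander; origin under its centre
- jar: small white jar, 48 mm across, 50 mm tall, a bystander; origin under its centre
- collar: loose steel collar, 44 mm across, 12 mm tall, a bystander; origin under its centre
- spatula: lab spatula, 170 mm long, lying flat, a bystander
- wrench: small wrench, 160 mm long, lying flat, a bystander
There are look-alikes about, which are no part of the job. What is shaped like the latch but blue or yellow is not meant.

How it is judged:
By the outcome, as a careful person would: the job done as asked, in the order asked, and still so for the second after the job is handed in, with the robot touching nothing.
It also fails if it takes over 67 s, if anything falls off the work surface, if the arm or the gripper's body presses on something with over 40 N, if the wrist force passes 120 N, or if a joint passes its speed limit or range.

ROBOT

A 7-joint arm with a two-finger parallel gripper is mounted at the origin on the work surface. World frame = base frame: x ahead of the robot, y to its left, z up, the work surface at z = 0. Lengths are in mm, angles in rad, forces in N, time in s.
With the tool pointing down it reaches from about 400 to 875 mm from the base axis. Payload 4.4 kg.
Tool frame: the origin (TCP) lies at the very end of the fingers, on their centre line; the grasp point (between the pads) lies 19 mm behind it; z points along the fingers, y is the direction in which the jaws open and shut (so a half turn about z gives the same grasp; the last joint's range is limited). The gripper opens to 85 mm and grips with 20 to 120 N. Pads are 22 mm wide; open, the fingers measure 114 mm over their backs; the gripper's body (76 mm by 85 mm) begins 54 mm behind the grasp point. The pads swing forward as they close: fully open they stand 13 mm farther back than shut.
Start: joints at [1.215, 0.628, 0.038, 1.517, -0.027, 0.996, -0.02], TCP at [185.772, -622.902, 231.313] pointing down, gripper open.
Joint ranges: [-3.06, 3.06], [-0.37, 2.12], [-1.25, 1.32], [0.18, 2.47], [-1.1, 4.24], [0.23, 1.98], [-2.94, 2.94]. Speed limits (rad/s): [2.57, 2.57, 3.14, 3.14, 3.14, 3.14, 3.14].

INTERFACE

Orientations are given as [roll, pitch, yaw] about the fixed x, y, z axes, in that order (R = Rz(yaw) Ry(pitch) Rx(roll)).
In Python, from cell import read_state, get_image, calibration, finish_job gives the robot as it stands. The module is installed in compiled form; this text tells all that it offers.
- The arm moves only by the tool apply_moves, never from a script. Its argument "increments" is a list of rows, each an object of numbers: "tx", "ty", "tz": the shift along the world's x, y, z in m; "rx", "ry", "rz": the turn, a rotation vector about the world's x, y, z in units of 5 degrees (1.0 is 5 degrees); "claw": the finger opening in m, from 0 to 0.0854. In form: [{"tx": .., "ty": .., "tz": .., "rx": .., "ry": .., "rz": .., "claw": ..}, ...]. A call has 1 to 12 rows; each row is the pose to reach, as a shift and turn from the pose commanded when the call began; what a row does not reach only later rows make up. A row lasts 1/10 s, in which the tool goes at most 50 mm and 8.59 degrees, less where a joint would pass 70% of its speed; a pose out of reach is approached as far as the arm can. A call with a gripper value outside its range is refused whole. The fingers move at their own pace and stop on an object; the grip force is fixed at half the most. Time passes only in rows, so rows that repeat a pose let the fingers close. It gives the time, the measured TCP pose, the force and the opening at its end, in the units of the state.
- read_state(): the state, without advancing time (a new reading comes with each control period).
- get_image(name): name is "scene" or "top"; returns the picture (400x640x3 uint8, red, green, blue); there is no depth.
- calibration(name): a dict with "camera_matrix" (3x3 intrinsics, pixels), "origin" and "attitude" of the camera in the world. Camera axes: x right, y up, looking along -z (the intrinsics and any distortion apply to the point x, -y, -z); pixel columns grow to the right and rows downward; lengths in mm; the calibration is good to about 2 mm. A picture is of the moment at which its call begins. calibration takes no time and is no camera call.
- finish_job(): hands the job in, once; it reports no verdict.
The state is a dict: "clock": time; "qpos": joint angles; "qd": joint speeds; "tau": joint torques, N m; "eef_pos": TCP position; "tool_rot": TCP orientation; "force": force on the tool from outside, world axes, zero at the start; "torque": the same for the moment, N m; "width": finger opening in mm.
Only numpy, scipy, OpenCV 4.12 (cv2) and the standard library are available. Lean on these libraries where they do the work, as an engineer would, in place of code of your own. Each camera call takes 0.05 s, during which the arm holds its last target. There are 200 camera calls.

## Working session

There is one attempt and no reset: what is moved stays moved. The work goes in short steps, Python scripts to look and compute and a tool call to move; the robot and the scene stay as the last step left them, time stands still between calls to the robot, and variables do not carry over. Pictures are saved under pics/ and viewed, about 8 in all and at most 12, crops included, and the job is handed in when it is done.

Besides the shell and the picture viewer there is one more tool, called after "Emit:" in YAML: its name, and indented under it one key for each argument. apply_moves: Moves the arm, as the interface text tells. Its arguments: {"type":"object","properties":{"increments":{"type":"array"}},"required":["increments"]}

```bash
mkdir -p pics; ls; python3 - <<'E'
from cell import *
import cv2
s=read_state(); print(s)
for n in("scene","top"):
    cv2.imwrite(f"pics/{n}0.png",cv2.cvtColor(get_image(n),cv2.COLOR_RGB2BGR)); print(calibration(n))
E
```

```text
pics
{'clock': 0.0, 'qpos': array([ 1.21517968,  0.62935421,  0.03841695,  1.51837049, -0.02699291,
        0.99629329, -0.01994967]), 'qd': array([-8.33049694e-04, -5.17406010e-04, -5.77877096e-04, -3.30891231e-05,
       -8.86656499e-04,  7.75095852e-04,  9.47695380e-04]), 'tau': array([-9.27750516e-04, -5.63396502e+01,  1.22558154e+00, -1.93444562e+01,
        1.09357433e-02,  1.06863311e-02, -5.06183937e-06]), 'eef_pos': array([ 185.61548568, -622.28071665,  230.38259367]), 'tool_rot': array([-3.13968465e+00,  1.68242149e-05,  2.89891022e-01]), 'force': array([-0.0896582 ,  0.24256595,  0.27633186]), 'torque': array([0.01195841, 0.00831432, 0.02473769]), 'width': 85.49187522265807}
{'camera_matrix': array([[394.84449373,   0.        , 320.8467476 ],
       [  0.        , 394.84449373, 191.81571051],
       [  0.        ,   0.        ,   1.        ]]), 'origin': array([1369.70488168, -844.16235903,  898.032729  ]), 'attitude': array([ 0.94157389, -0.01797608,  0.82121808])}
{'camera_matrix': array([[431.39021124,   0.        , 323.64181003],
       [  0.        , 431.39021124, 193.89582785],
       [  0.        ,   0.        ,   1.        ]]), 'origin': array([ 416.39344683,  -92.48633219, 1400.93343032]), 'attitude': array([ 0.1143714 ,  0.00712477, -1.5963783 ])}
```

View pics/scene0.png

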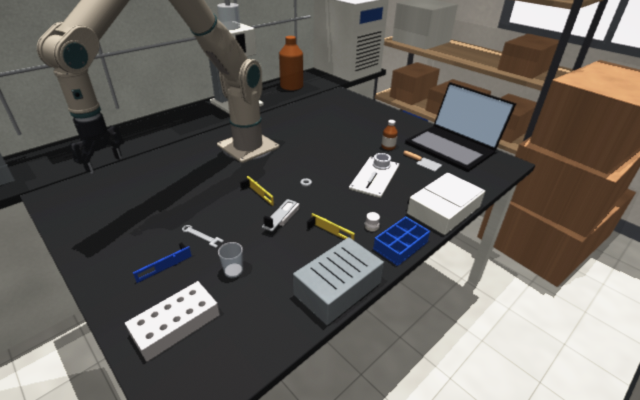

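View pics/top0.png

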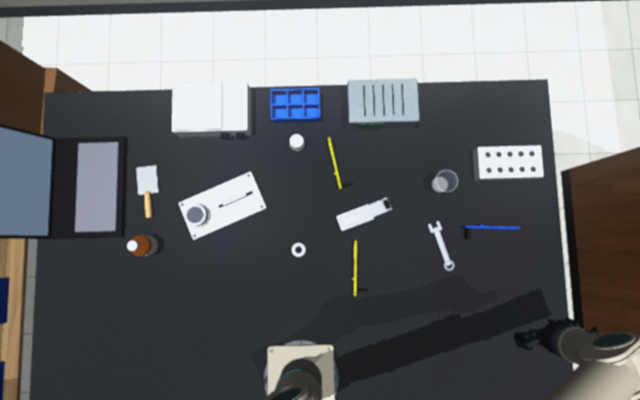

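The scene view shows the steel latch on its white block near (281,215). In the top view it is near (365,213), with the dock at (222,205). The yellow look-alikes are at (335,163) and (355,268), and the blue one at (493,228). I'll enlarge the latch and the dock next.

```bash
cat > h.py <<'E'
import numpy as np, cv2
from scipy.spatial.transform import Rotation as R
from cell import *
def cam(n):
    c=calibration(n); a=R.from_euler('xyz',c['attitude']).as_matrix(); return c['camera_matrix'],np.array(c['origin']),a
def proj(n,p):
    K,o,A=cam(n); q=(np.atleast_2d(p)-o)@A; q=q*[1,-1,-1]; u=q@K.T; return u[:,:2]/u[:,2:]
def back(n,uv,z):
    K,o,A=cam(n); d=np.linalg.inv(K)@[uv[0],uv[1],1]; d=A@(d*[1,-1,-1]); return o+d*(z-o[2])/d[2]
def crop(im,x,y,w,h,k): return cv2.resize(im[y:y+h,x:x+w],None,fx=k,fy=k,interpolation=cv2.INTER_CUBIC)
def grab(n): return cv2.cvtColor(get_image(n),cv2.COLOR_RGB2BGR)
E
python3 - <<'E'
from h import *
t=cv2.imread('pics/top0.png'); s=cv2.imread('pics/scene0.png')
a=crop(t,325,185,80,60,5); b=crop(t,170,165,100,75,4)
c=crop(s,255,190,53,40,7.547); c=cv2.resize(c,(400,300)); d=cv2.resize(crop(s,340,145,67,50,6),(400,300))
cv2.imwrite('pics/crops.png',np.vstack([np.hstack([a,b]),np.hstack([c,d])]))
E
```

```text
(no output)
```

View pics/crops.png

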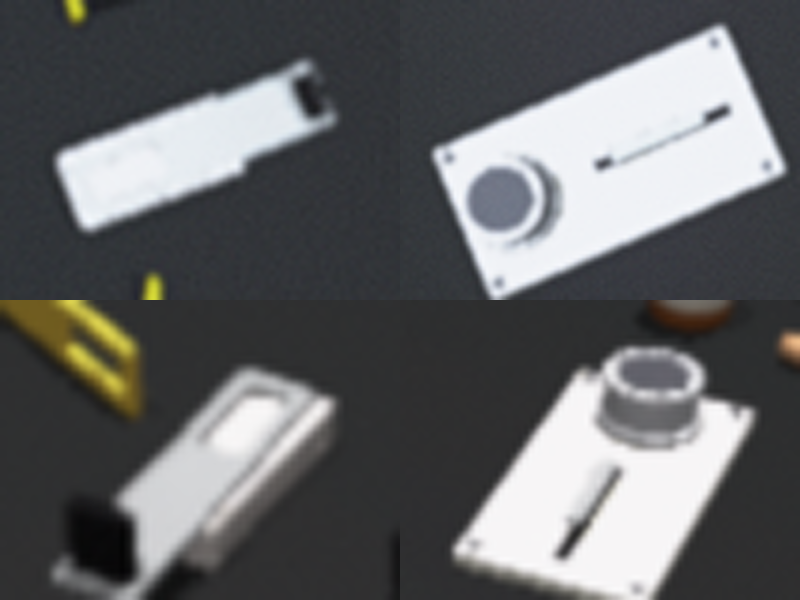

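```bash
cat > fit.py <<'E'
from h import *
from scipy.optimize import minimize
def T(p,P): 
    c,s=np.cos(p[2]),np.sin(p[2]); P=np.asarray(P,float); return np.c_[p[0]+c*P[:,0]-s*P[:,1],p[1]+s*P[:,0]+c*P[:,1],P[:,2]]
def box(x0,x1,y0,y1,z0,z1): return np.array([[x,y,z] for x in(x0,x1) for y in(y0,y1) for z in(z0,z1)],float)
def cyl(x,r,z0,z1): 
    a=np.linspace(0,6.28,40); return np.array([[x+r*np.cos(t),r*np.sin(t),z] for t in a for z in(z0,z1)])
S=8
def render(n,win,items):
    x,y,w,h=win; m=np.zeros((h*S,w*S),np.uint8)
    for P,v in items:
        q=(proj(n,P)-[x,y]+.5)*S-.5
        cv2.fillConvexPoly(m,cv2.convexHull(np.round(q*16).astype(np.int32)),v,shift=4)
    return cv2.GaussianBlur(cv2.resize(m,(w,h),interpolation=cv2.INTER_AREA),(3,3),.6).astype(float)/255
def fit(n,im,win,model,p0,lo=60,hi=200):
    x,y,w,h=win; I=cv2.cvtColor(im,cv2.COLOR_BGR2GRAY)[y:y+h,x:x+w].astype(float); I=np.clip((I-lo)/(hi-lo),0,1)
    f=lambda p:((render(n,win,model(p))-I)**2).sum()
    p=np.array(p0,float)
    for k in range(3):
        sx=np.vstack([p]+[p+d for d in np.diag(np.where(np.arange(len(p))%3==2,.04,4.)/(k+1))])
        r=minimize(f,p,method='Nelder-Mead',options=dict(initial_simplex=sx,xatol=.02,fatol=.01,maxiter=800)); p=r.x
    return p,r.fun
dock=lambda p:[(T(p,box(-175,80,-65,65,0,12)),255)]
def latch(p): # p: latch x,y,yaw ; block x,y,yaw
    return [(T(p[3:],box(-55,55,-25,25,0,25)),255),(T(p[:3],box(-33.5,136,-20,20,25,30)),255),(T(p[:3],box(119,129,-15,15,30,66)),0)]
E
cat > m1.py <<'E'
from fit import *
t=cv2.imread('pics/top0.png'); s=cv2.imread('pics/scene0.png')
for n,im,wd,wl,lo,hi in(('top',t,(170,160,105,90),(328,188,75,50),60,225),('scene',s,(340,150,65,50),(258,193,46,45),50,190)):
    g=back('top',(387,204),60); e=back('top',(355,217),28); yaw=np.arctan2(*(g-e)[1::-1])
    a=back('top',(222,205),12); c=np.cos(yaw),np.sin(yaw); p0=[a[0]+47*c[0],a[1]+47*c[1],yaw]
    m=lambda p:dock(p)+([] if n=='top' else [])
    pd,f=fit(n,im,wd,m,p0,lo,hi); print(n,'dock',pd,f)
    b0=g-124*np.r_[c,0]; q0=[b0[0],b0[1],yaw,b0[0]+27*c[0],b0[1]+27*c[1],yaw]
    pl,f=fit(n,im,wl,latch,q0,lo,hi); print(n,'latch',pl,f)
    if n=='top':
        for nm,uv in(('slot-',(149/4*0+218.6,205.9)),('slot+',(252.2,191.9)),):
            w=back('top',uv,12)-np.r_[pd[:2],0]; print(nm,w@[np.cos(pd[2]),np.sin(pd[2]),0],w@[-np.sin(pd[2]),np.cos(pd[2]),0])
        for nm,uv in(('head-',(222.8,204.5)),('head+',(246,194))):
            w=back('top',uv,31)-np.r_[pd[:2],0]; print(nm,w@[np.cos(pd[2]),np.sin(pd[2]),0],w@[-np.sin(pd[2]),np.cos(pd[2]),0])
E
python3 m1.py
```

```text
top dock [567.48795475 200.6520512   -1.17810312] 128.22408939981761
top latch [ 487.7894027  -168.78023053   -1.17079693  498.32831726 -183.58931741
   -1.24823186] 5.96290149052653
slot- -57.64139820144637 0.6514846095337549
slot+ 59.55017108789503 -1.6072630535084924
head- -39.958827614835066 -4.1165490810202305
head+ 40.86849409757028 -3.1815266759960994
scene dock [560.58957893 206.80160522  -1.18380586] 83.95439197247525Traceback (most recent call last):
  File "m1.py", line 9, in <module>
    pl,f=fit(n,im,wl,latch,q0,lo,hi); print(n,'latch',pl,f)
         ~~~^^^^^^^^^^^^^^^^^^^^^^^^
  File "fit.py", line 21, in fit
    r=minimize(f,p,method='Nelder-Mead',options=dict(initial_simplex=sx,xatol=.02,fatol=.01,maxiter=800)); p=r.x
    res = _minimize_neldermead(fun, x0, args, callback, bounds=bounds,
                               **options)
    fxr = func(xr)
    fx = function(np.copy(x), *(wrapper_args + args))
  File "fit.py", line 17, in <lambda>
    f=lambda p:((render(n,win,model(p))-I)**2).sum()
                 ~~~~~~^^^^^^^^^^^^^^^^
  File "fit.py", line 12, in render
    q=(proj(n,P)-[x,y]+.5)*S-.5
       ~~~~^^^^^
  File "h.py", line 7, in proj
    K,o,A=cam(n); q=(np.atleast_2d(p)-o)@A; q=q*[1,-1,-1]; u=q@K.T; return u[:,:2]/u[:,2:]
          ~~~^^^
  File "h.py", line 5, in cam
    c=calibration(n); a=R.from_euler('xyz',c['attitude']).as_matrix(); return c['camera_matrix'],np.array(c['origin']),a
ValueError: time passes only in moves, steps and waits
```

```bash
python3 - <<'E'
import re
s=open('h.py').read()
s=s.replace("def cam(n):\n    c=calibration(n);","import functools\n@functools.cache\ndef cam(n):\n    c=calibration(n);")
open('h.py','w').write(s)
f=open('fit.py').read()
f=f.replace("def fit(n,im,win,model,p0,lo=60,hi=200):","def fit(n,im,win,model,p0,lo=60,hi=200,dc=None):")
f=f.replace("    f=lambda p:((render(n,win,model(p))-I)**2).sum()","    W=1 if dc is None else 1-render(n,win,[(P,255) for P in dc])\n    f=lambda p:(W*(render(n,win,model(p))-I)**2).sum()")
open('fit.py','w').write(f)
E
cat > m1.py <<'E'
from fit import *
t=cv2.imread('pics/top0.png'); s=cv2.imread('pics/scene0.png')
pd=[567,201,-1.178]; pl=[487.8,-168.8,-1.171,498.3,-183.6,-1.21]
for n,im,wd,wl,lo,hi in(('top',t,(170,160,105,90),(328,188,75,50),60,225),('scene',s,(345,153,58,44),(262,195,42,41),50,190)):
    D=[T(pd,cyl(-130,46,0,60)),T(pd,box(-65,65,-14,14,12,31))]
    print(n,'dock',*fit(n,im,wd,dock,pd,lo,hi,D))
    ey=[] if n=='top' else [T(pl[:3],box(-27,27,-14,14,20,30))]
    print(n,'latch',*fit(n,im,wl,latch,pl,lo,hi,ey or None))
E
python3 m1.py
```

```text
top dock [567.64361062 200.24934688  -1.18133045] 7.840024767408369
top latch [ 488.65907422 -168.08124851   -1.18139378  497.99924285 -183.65029626
   -1.24062816] 6.030374839937595
scene dock [560.5541734  206.76035995  -1.18369861] 3.8728153622848605
scene latch [ 486.76257398 -164.93768529   -1.21638911  488.91310365 -179.86575502
   -1.17054323] 54.4413135112561
```

Emit:
apply_moves:
  increments:
    - {"tx":0.35,"ty":0.34,"tz":-0.08,"rz":1.14,"claw":0.085}
    - {"tx":0.35,"ty":0.34,"tz":-0.08,"rz":1.14,"claw":0.085}
    - {"tx":0.35,"ty":0.34,"tz":-0.08,"rz":1.14,"claw":0.085}
    - {"tx":0.35,"ty":0.34,"tz":-0.08,"rz":1.14,"claw":0.085}
    - {"tx":0.35,"ty":0.34,"tz":-0.08,"rz":1.14,"claw":0.085}
    - {"tx":0.35,"ty":0.34,"tz":-0.08,"rz":1.14,"claw":0.085}
    - {"tx":0.35,"ty":0.34,"tz":-0.08,"rz":1.14,"claw":0.085}
    - {"tx":0.35,"ty":0.34,"tz":-0.08,"rz":1.14,"claw":0.085}
    - {"tx":0.35,"ty":0.34,"tz":-0.08,"rz":1.14,"claw":0.085}
    - {"tx":0.35,"ty":0.34,"tz":-0.08,"rz":1.14,"claw":0.085}
    - {"tx":0.35,"ty":0.34,"tz":-0.08,"rz":1.14,"claw":0.085}
    - {"tx":0.35,"ty":0.34,"tz":-0.08,"rz":1.14,"claw":0.085}

```text
$.increments[0]: bad value
```

```bash
python3 - <<'E'
from fit import *
st=read_state(); print(st['clock'],st['eef_pos'],st['tool_rot'],st['force'])
L=[488.7,-168.1,-1.181]
out=[]
for n in('top','scene'):
    im=grab(n); cv2.imwrite(f'pics/{n}1.png',im)
    g=T(L,box(119,129,-15,15,30,66)); u=proj(n,g).mean(0); tc=proj(n,st['eef_pos'])[0]; print(n,u,tc)
    x,y=int(u[0])-50,int(u[1])-50; k=4
    c=crop(im,x,y,100,100,k)
    for P in(T(L,box(119,129,-15,15,66,66)),T(L,box(-33.5,136,-20,20,30,30))):
        h=cv2.convexHull(proj(n,P).astype(np.float32))[:,0]; cv2.polylines(c,[np.int32((h-[x,y]+.5)*k)],True,(0,0,255),1)
    cv2.drawMarker(c,tuple(int(v) for v in (tc-[x,y]+.5)*k),(0,255,0),0,12)
    out.append(c)
cv2.imwrite('pics/hover.png',np.hstack(out))
E
```

```text
0.1 [ 185.60057723 -622.34524385  230.47825522] [-3.13988337e+00  3.24918755e-05  2.89800590e-01] [0.12116346 0.07898985 0.58990024]
top [386.23024708 203.68607505] [530.51757568 326.59144195]
scene [268.51334132 222.29397329] [106.49372434 169.35300307]
```

View pics/hover.png

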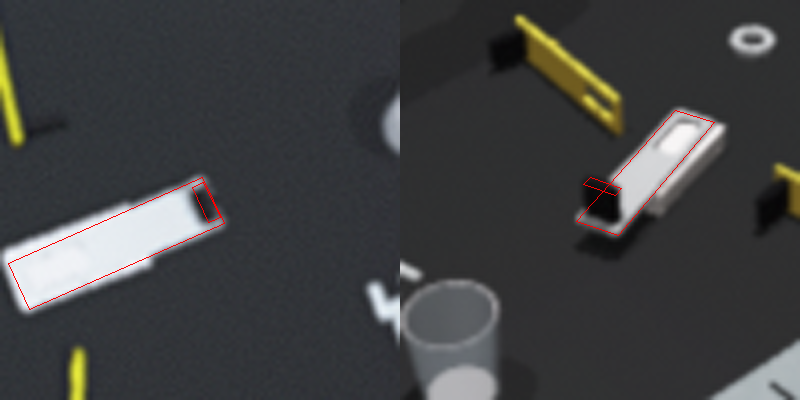

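The move was refused, so the robot hasn't moved. The overlay of the fitted latch agrees with both views to about a pixel; the fin is at top (386,204) and scene (268,222). It is the steel latch on the white block, while the yellow ones stand on edge on the bench.

Emit:
apply_moves:
  increments:
    - {"tx":0.35,"ty":0.34,"tz":-0.08,"rx":0,"ry":0,"rz":1.14,"claw":0.085}
    - {"tx":0.35,"ty":0.34,"tz":-0.08,"rx":0,"ry":0,"rz":1.14,"claw":0.085}
    - {"tx":0.35,"ty":0.34,"tz":-0.08,"rx":0,"ry":0,"rz":1.14,"claw":0.085}
    - {"tx":0.35,"ty":0.34,"tz":-0.08,"rx":0,"ry":0,"rz":1.14,"claw":0.085}
    - {"tx":0.35,"ty":0.34,"tz":-0.08,"rx":0,"ry":0,"rz":1.14,"claw":0.085}
    - {"tx":0.35,"ty":0.34,"tz":-0.08,"rx":0,"ry":0,"rz":1.14,"claw":0.085}
    - {"tx":0.35,"ty":0.34,"tz":-0.08,"rx":0,"ry":0,"rz":1.14,"claw":0.085}
    - {"tx":0.35,"ty":0.34,"tz":-0.08,"rx":0,"ry":0,"rz":1.14,"claw":0.085}
    - {"tx":0.35,"ty":0.34,"tz":-0.08,"rx":0,"ry":0,"rz":1.14,"claw":0.085}
    - {"tx":0.35,"ty":0.34,"tz":-0.08,"rx":0,"ry":0,"rz":1.14,"claw":0.085}
    - {"tx":0.35,"ty":0.34,"tz":-0.08,"rx":0,"ry":0,"rz":1.14,"claw":0.085}
    - {"tx":0.35,"ty":0.34,"tz":-0.08,"rx":0,"ry":0,"rz":1.14,"claw":0.085}

```text
clock: 1.4
eef_pos: [536.3, -281.5, 150.8]
tool_rot: [-3.141, 0.001, 0.392]
force: [0.0, -1.3, -0.4]
width: 85.2
```

```bash
python3 - <<'E'
from fit import *
st=read_state(); p=st['eef_pos']; Rt=R.from_euler('xyz',st['tool_rot']).as_matrix(); print(p)
out=[]
for n in('top','scene'):
    im=grab(n); cv2.imwrite(f'pics/{n}1.png',im)
    u=proj(n,p)[0]; x,y=int(u[0])-40,int(u[1])-35; k=5; c=crop(im,x,y,80,80,k)
    for z in(0,-13):
        for w in(-42.5,0,42.5):
            q=(proj(n,p+Rt@[0,w,z])[0]-[x,y]+.5)*k; cv2.drawMarker(c,tuple(int(v) for v in q),(0,255,0) if z else (0,0,255),0,10)
    out.append(c)
cv2.imwrite('pics/hover1.png',np.hstack(out))
E
```

```text
[ 536.3107552  -281.48750476  150.77611039]
```

View pics/hover1.png

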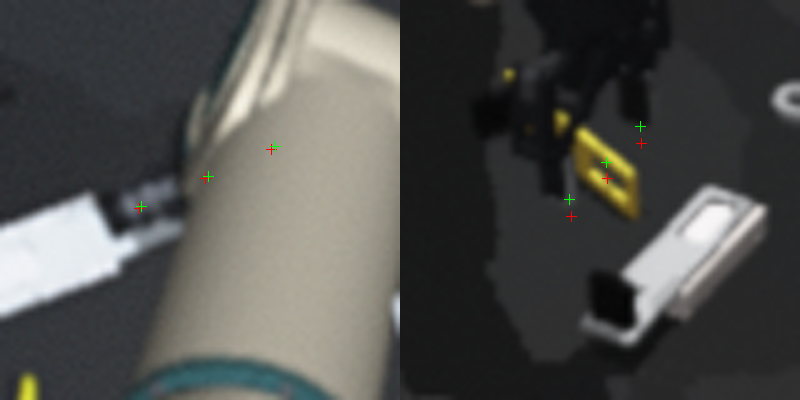

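The scene view shows the latch where it was fitted. The finger tips sit about 2 px left of their projection, at crop (555,195) and (636,122). A lateral offset of a few mm like that is within what the grip allows, so I'm descending.

Emit:
apply_moves:
  increments:
    - {"tx":0,"ty":-0.001,"tz":-0.05,"rx":0,"ry":0,"rz":0,"claw":0.085}
    - {"tx":0,"ty":-0.001,"tz":-0.08,"rx":0,"ry":0,"rz":0,"claw":0.085}
    - {"tx":0,"ty":-0.001,"tz":-0.1,"rx":0,"ry":0,"rz":0,"claw":0.085}
    - {"tx":0,"ty":-0.001,"tz":-0.113,"rx":0,"ry":0,"rz":0,"claw":0.085}
    - {"tx":0,"ty":-0.001,"tz":-0.113,"rx":0,"ry":0,"rz":0,"claw":0.06}
    - {"tx":0,"ty":-0.001,"tz":-0.113,"rx":0,"ry":0,"rz":0,"claw":0.04}

```text
clock: 2.1
eef_pos: [535.8, -285.0, 39.1]
tool_rot: [3.14, -0.0, 0.388]
force: [0.4, 0.1, 0.9]
width: 58.8
```

Emit:
apply_moves:
  increments:
    - {"tx":0,"ty":0,"tz":-0.001,"rx":0,"ry":0,"rz":0,"claw":0.03}
    - {"tx":0,"ty":0,"tz":-0.001,"rx":0,"ry":0,"rz":0,"claw":0.025}
    - {"tx":0,"ty":0,"tz":-0.001,"rx":0,"ry":0,"rz":0,"claw":0.02}
    - {"tx":0,"ty":0,"tz":-0.001,"rx":0,"ry":0,"rz":0,"claw":0.015}
    - {"tx":0,"ty":0,"tz":-0.001,"rx":0,"ry":0,"rz":0,"claw":0.01}
    - {"tx":0,"ty":0,"tz":-0.001,"rx":0,"ry":0,"rz":0,"claw":0.0}
    - {"tx":0,"ty":0,"tz":-0.001,"rx":0,"ry":0,"rz":0,"claw":0.0}
    - {"tx":0,"ty":0,"tz":-0.001,"rx":0,"ry":0,"rz":0,"claw":0.0}

```text
clock: 2.9
eef_pos: [536.3, -283.6, 37.7]
tool_rot: [3.141, -0.001, 0.389]
force: [0.9, 1.3, 4.9]
width: 8.8
```

```bash
python3 - <<'E'
from h import *
for i in range(3):
    get_image('top'); s=read_state(); print(s['clock'],s['eef_pos'],s['tool_rot'],s['force'],s['torque'],s['width'])
E
```

```text
2.95 [ 536.2965424  -283.65126914   37.68842096] [ 3.14137313e+00 -8.97761405e-04  3.89414598e-01] [1.21090523 2.50145482 5.87402795] [ 0.61502224  0.03033013 -0.00747622] 8.883956468960129
3.0 [ 536.26280882 -283.61877375   37.67304812] [ 3.14148473e+00 -8.52567757e-04  3.89377330e-01] [0.79748391 1.33935471 5.81819899] [ 0.6018446   0.01861028 -0.09217479] 8.995429815569759
3.05 [ 536.29791427 -283.64491335   37.68442937] [ 3.14139544e+00 -8.88529901e-04  3.89425677e-01] [1.27716587 1.41188295 5.99808113] [ 0.58945165 -0.04040368 -0.1224518 ] 9.046072988717345
```

Emit:
apply_moves:
  increments:
    - {"tx":0,"ty":0,"tz":0.02,"rx":0,"ry":0,"rz":0,"claw":0}
    - {"tx":0,"ty":0,"tz":0.05,"rx":0,"ry":0,"rz":0,"claw":0}
    - {"tx":0,"ty":0,"tz":0.09,"rx":0,"ry":0,"rz":0,"claw":0}
    - {"tx":0,"ty":0,"tz":0.135,"rx":0,"ry":0,"rz":0,"claw":0}
    - {"tx":0.006,"ty":0.04,"tz":0.135,"rx":-0.5,"ry":-0.2,"rz":0,"claw":0}
    - {"tx":0.013,"ty":0.085,"tz":0.135,"rx":-1,"ry":-0.4,"rz":0,"claw":0}
    - {"tx":0.02,"ty":0.13,"tz":0.135,"rx":-1.6,"ry":-0.66,"rz":0,"claw":0}
    - {"tx":0.027,"ty":0.175,"tz":0.135,"rx":-2.2,"ry":-0.9,"rz":0,"claw":0}
    - {"tx":0.034,"ty":0.22,"tz":0.135,"rx":-2.8,"ry":-1.15,"rz":0,"claw":0}
    - {"tx":0.04,"ty":0.265,"tz":0.135,"rx":-3.4,"ry":-1.4,"rz":0,"claw":0}
    - {"tx":0.047,"ty":0.31,"tz":0.135,"rx":-4,"ry":-1.65,"rz":0,"claw":0}
    - {"tx":0.053,"ty":0.35,"tz":0.135,"rx":-4.6,"ry":-1.9,"rz":0,"claw":0}

```text
clock: 4.25
eef_pos: [588.5, 68.7, 171.8]
tool_rot: [2.705, -0.001, 0.391]
force: [1.0, -0.1, -3.0]
width: 9.1
```

Emit:
apply_moves:
  increments:
    - {"tx":0.008,"ty":0.05,"tz":0,"rx":-0.4,"ry":-0.16,"rz":0,"claw":0}
    - {"tx":0.009,"ty":0.058,"tz":0,"rx":-0.58,"ry":-0.23,"rz":0,"claw":0}
    - {"tx":0.009,"ty":0.059,"tz":0,"rx":-0.58,"ry":-0.23,"rz":0,"claw":0}
    - {"tx":0.009,"ty":0.059,"tz":0,"rx":-0.58,"ry":-0.23,"rz":0,"claw":0}
    - {"tx":0.009,"ty":0.059,"tz":0,"rx":-0.58,"ry":-0.23,"rz":0,"claw":0}

```text
clock: 4.75
eef_pos: [597.5, 122.0, 172.6]
tool_rot: [2.652, 0.001, 0.386]
force: [-0.4, 0.1, -2.8]
width: 8.9
```

```bash
cat >> h.py <<'E'
def tcp():
    s=read_state(); return s['eef_pos'],R.from_euler('xyz',s['tool_rot']).as_matrix(),s
LZ=12.7
def held(p,Rt,P,off=0.,lz=LZ):
    # latch coords -> world; latch x=tool y, latch z=-tool z, latch y = -tool... (right handed)
    X=Rt[:,1]; Z=-Rt[:,2]; Y=np.cross(Z,X); P=np.atleast_2d(P)-[124,off,lz]; return p+P@np.array([X,Y,Z])
E
cat > look.py <<'E'
from fit import *
import sys
tag=sys.argv[1]; D=[567.6,200.2,-1.181]
p,Rt,s=tcp(); print(s['clock'],p,s['tool_rot'],s['force'],s['torque'],s['width'])
out=[]
for n in('top','scene'):
    im=grab(n); cv2.imwrite(f'pics/{n}_{tag}.png',im)
    x,y,w,h,k=(172,160,100,75,4) if n=='top' else (330,135,80,60,5); c=crop(im,x,y,w,h,k)
    for Q,col in((held(p,Rt,[[-33.5,-20,0],[136,-20,0],[136,20,0],[-33.5,20,0]]),(0,0,255)),(held(p,Rt,[[-24.5,-11,0],[24.5,-11,0],[24.5,11,0],[-24.5,11,0]]),(0,255,0)),(T(D,[[-175,-65,12],[80,-65,12],[80,65,12],[-175,65,12]]),(255,0,0)),(T(D,[[-40,-6,31],[40,-6,31],[40,6,31],[-40,6,31]]),(255,0,255))):
        cv2.polylines(c,[np.int32((proj(n,Q)-[x,y]+.5)*k)],True,col,1)
    out.append(c)
cv2.imwrite(f'pics/look_{tag}.png',np.hstack([cv2.resize(o,(400,300)) for o in out]) if len(sys.argv)<3 else out[1])
e=held(p,Rt,[-24.5,0,0])[0]; d=e-np.r_[D[:2],0]; print('eye_tip dock',d@[np.cos(D[2]),np.sin(D[2]),0],d@[-np.sin(D[2]),np.cos(D[2]),0],d[2])
E
python3 look.py a
```

```text
4.75 [597.45445222 121.96717737 172.550399  ] [2.65174464e+00 6.61399231e-04 3.85648584e-01] [-0.35847079  0.08177579 -2.84330024] [ 0.56595733  0.19517567 -0.01731042] 8.881022892847344
eye_tip dock -41.351955350064905 -1.648409778261812 91.47585149636528
```

View pics/look_a.png

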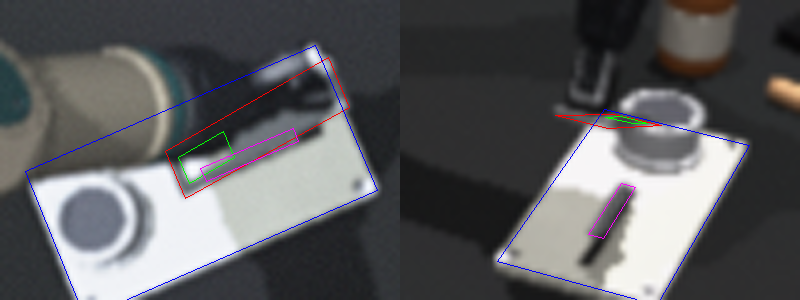

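Top and scene overlays of the dock agree within about 0.5 px, and the head looks close to s≈0. I'm enlarging the held plate to check its lateral offset.

```bash
python3 - <<'E'
from fit import *
p,Rt,s=tcp(); D=[567.6,200.2,-1.181]
t=cv2.imread('pics/top_a.png'); sc=cv2.imread('pics/scene_a.png'); out=[]
for n,im,(x,y,w,h) in(('top',t,(210,168,50,50)),('scene',sc,(352,145,50,50))):
    k=8; c=crop(im,x,y,w,h,k)
    if 1:
        for q in proj(n,np.vstack([held(p,Rt,[[-33.5,-20,5],[-33.5,20,5],[-33.5,20,0],[-24.5,-11,5],[-24.5,11,5],[136,-20,5],[136,20,5],[24.5,-11,5],[24.5,11,5]]),T(D,[[-40,-6,31],[40,-6,31],[40,6,31],[-40,6,31]])])):
            cv2.circle(c,tuple(int(v) for v in (q-[x,y]+.5)*k),2,(0,0,255),-1)
    out.append(c)
cv2.imwrite('pics/z.png',np.hstack(out))
E
```

```text
(no output)
```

View pics/z.png

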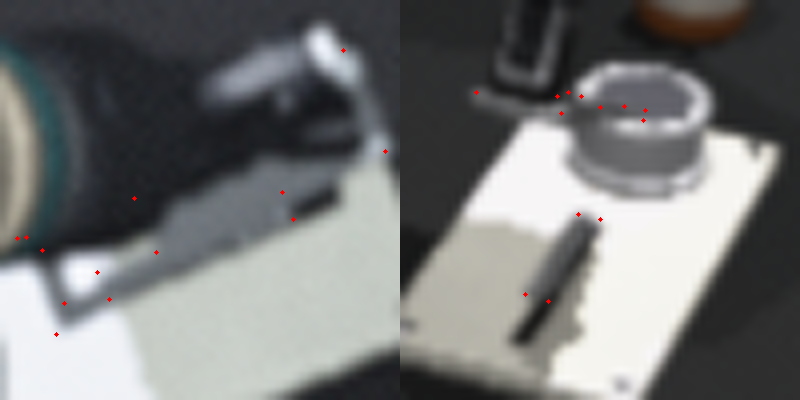

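```bash
cat > st.py <<'E'
from h import *
D=[563.3,203.3,-1.181]; c,sn=np.cos(D[2]),np.sin(D[2])
p,Rt,s=tcp(); f=s['force']
e=held(p,Rt,[-24.5,0,0])[0]-np.r_[D[:2],0]
tilt=np.degrees(np.arcsin(Rt[2,1])); roll=np.degrees(np.arcsin(np.cross(-Rt[:,2],Rt[:,1])[2])); yaw=np.arctan2(Rt[1,1],Rt[0,1])
print('t%.2f P dock x %.1f y %.1f z %.1f tilt %.2f roll %.2f yaw-err %.2f deg; F dock %.1f %.1f %.1f w %.1f tcp'%(s['clock'],e@[c,sn,0],e@[-sn,c,0],e[2],tilt,roll,np.degrees(yaw-D[2]),f@[c,sn,0],f@[-sn,c,0],f[2],s['width']),p.round(1), s['torque'].round(2))
E
python3 st.py
```

```text
t4.85 P dock x -37.2 y 1.6 z 91.7 tilt 28.03 roll 0.01 yaw-err -0.24 deg; F dock 0.1 0.5 -2.2 w 9.0 tcp [597.7 122.4 172.7] [ 0.59  0.26 -0.02]
```

Emit:
apply_moves:
  increments:
    - {"tx":-0.006,"ty":0.011,"tz":0,"rx":0,"ry":0,"rz":0,"claw":0}
    - {"tx":-0.006,"ty":0.011,"tz":-0.02,"rx":0,"ry":0,"rz":0,"claw":0}
    - {"tx":-0.006,"ty":0.011,"tz":-0.04,"rx":0,"ry":0,"rz":0,"claw":0}
    - {"tx":-0.006,"ty":0.011,"tz":-0.052,"rx":0,"ry":0,"rz":0,"claw":0}
    - {"tx":-0.006,"ty":0.011,"tz":-0.052,"rx":0,"ry":0,"rz":0,"claw":0}
    - {"tx":-0.006,"ty":0.011,"tz":-0.052,"rx":0,"ry":0,"rz":0,"claw":0}

```text
clock: 5.45
eef_pos: [592.0, 136.1, 120.7]
tool_rot: [2.653, -0.001, 0.389]
force: [0.4, -0.1, -1.4]
width: 9.1
```

```bash
python3 st.py; python3 - <<'E'
from fit import *
p,Rt,s=tcp(); out=[]
for n,(x,y,w,h) in(('top',(205,168,50,50)),('scene',(345,150,50,50))):
    im=grab(n); cv2.imwrite(f'pics/{n}_b.png',im); out.append(crop(im,x,y,w,h,8))
    print(n,((proj(n,held(p,Rt,[[-33.5,-20,5],[-33.5,20,5],[-33.5,-20,0],[-33.5,20,0],[136,-20,5],[136,-20,0]]))-[x,y]+.5)*8).round().tolist())
cv2.imwrite('pics/b.png',np.hstack(out))
E
```

```text
t5.45 P dock x -52.0 y 1.1 z 39.7 tilt 28.02 roll 0.04 yaw-err -0.04 deg; F dock 0.2 0.4 -1.4 w 9.1 tcp [592.  136.1 120.7] [ 0.59  0.22 -0.01]
top [[96.0, 361.0], [58.0, 269.0], [104.0, 360.0], [67.0, 268.0], [412.0, 185.0], [419.0, 184.0]]
scene [[223.0, 126.0], [298.0, 145.0], [221.0, 136.0], [296.0, 155.0], [135.0, 135.0], [133.0, 146.0]]
```

View pics/b.png

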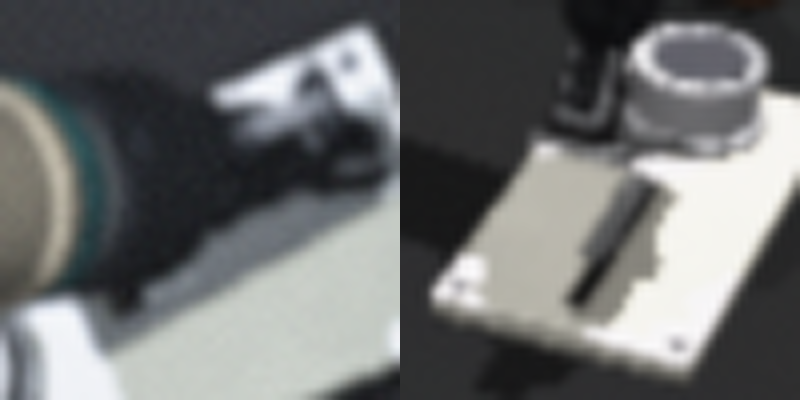

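The plate tip is seen at top crop (110,350), beyond the holder-side end of the head, with the plate edge-on in the scene view. I've viewed 8 pictures so far. I'm descending slowly and watching the force.

Emit:
apply_moves:
  increments:
    - {"tx":-0.0014,"ty":-0.0006,"tz":-0.005,"rx":0,"ry":0,"rz":0,"claw":0}
    - {"tx":-0.0014,"ty":-0.0006,"tz":-0.01,"rx":0,"ry":0,"rz":0,"claw":0}
    - {"tx":-0.0014,"ty":-0.0006,"tz":-0.014,"rx":0,"ry":0,"rz":0,"claw":0}
    - {"tx":-0.0014,"ty":-0.0006,"tz":-0.017,"rx":0,"ry":0,"rz":0,"claw":0}
    - {"tx":-0.0014,"ty":-0.0006,"tz":-0.019,"rx":0,"ry":0,"rz":0,"claw":0}
    - {"tx":-0.0014,"ty":-0.0006,"tz":-0.019,"rx":0,"ry":0,"rz":0,"claw":0}
    - {"tx":-0.0014,"ty":-0.0006,"tz":-0.019,"rx":0,"ry":0,"rz":0,"claw":0}

```text
clock: 6.25
eef_pos: [590.5, 135.4, 101.3]
tool_rot: [2.653, -0.0, 0.39]
force: [0.0, 0.5, -2.8]
width: 8.7
```

```bash
python3 st.py
```

```text
t6.25 P dock x -52.1 y -0.6 z 20.4 tilt 28.01 roll 0.02 yaw-err -0.03 deg; F dock -0.5 0.2 -2.8 w 8.7 tcp [590.5 135.4 101.3] [0.67 0.28 0.02]
```

Emit:
apply_moves:
  increments:
    - {"tx":0,"ty":0,"tz":-0.001,"rx":0,"ry":0,"rz":0,"claw":0}
    - {"tx":0,"ty":0,"tz":-0.002,"rx":0,"ry":0,"rz":0,"claw":0}
    - {"tx":0,"ty":0,"tz":-0.003,"rx":0,"ry":0,"rz":0,"claw":0}
    - {"tx":0,"ty":0,"tz":-0.003,"rx":0,"ry":0,"rz":0,"claw":0}

```text
clock: 6.65
eef_pos: [590.3, 135.5, 98.2]
tool_rot: [2.653, -0.0, 0.39]
force: [-0.2, -0.4, -2.2]
width: 9.0
```

```bash
python3 st.py
```

```text
t6.65 P dock x -52.2 y -0.8 z 17.2 tilt 28.00 roll 0.01 yaw-err -0.02 deg; F dock 0.3 -0.4 -2.2 w 9.0 tcp [590.3 135.5  98.2] [ 0.58  0.3  -0.  ]
```

Emit:
apply_moves:
  increments:
    - {"tx":0,"ty":0,"tz":-0.0005,"rx":0,"ry":0,"rz":0,"claw":0}
    - {"tx":0,"ty":0,"tz":-0.001,"rx":0,"ry":0,"rz":0,"claw":0}
    - {"tx":0,"ty":0,"tz":-0.001,"rx":0,"ry":0,"rz":0,"claw":0}

```text
clock: 6.95
eef_pos: [590.4, 135.4, 97.3]
tool_rot: [2.653, -0.0, 0.389]
force: [0.7, 0.3, -2.9]
width: 9.0
```

```bash
python3 st.py
```

```text
t6.95 P dock x -52.1 y -0.6 z 16.4 tilt 28.01 roll 0.03 yaw-err -0.03 deg; F dock 0.0 0.8 -2.9 w 9.0 tcp [590.4 135.4  97.3] [0.59 0.27 0.03]
```

Still free. I'll feel a little further for the slab.

Emit:
apply_moves:
  increments:
    - {"tx":0,"ty":0,"tz":-0.0005,"rx":0,"ry":0,"rz":0,"claw":0}
    - {"tx":0,"ty":0,"tz":-0.001,"rx":0,"ry":0,"rz":0,"claw":0}
    - {"tx":0,"ty":0,"tz":-0.001,"rx":0,"ry":0,"rz":0,"claw":0}

```text
clock: 7.25
eef_pos: [590.6, 135.2, 96.7]
tool_rot: [2.652, -0.001, 0.389]
force: [0.5, -1.2, 0.5]
width: 9.4
```

```bash
python3 st.py
```

```text
t7.25 P dock x -51.7 y -0.5 z 15.7 tilt 28.03 roll 0.05 yaw-err -0.06 deg; F dock 1.3 -0.0 0.5 w 9.4 tcp [590.6 135.2  96.7] [ 0.41  0.28 -0.04]
```

Emit:
apply_moves:
  increments:
    - {"tx":0,"ty":0,"tz":-0.0005,"rx":0,"ry":0,"rz":0,"claw":0}
    - {"tx":0,"ty":0,"tz":-0.0005,"rx":0,"ry":0,"rz":0,"claw":0}

```text
clock: 7.45
eef_pos: [590.7, 135.0, 96.3]
tool_rot: [2.652, -0.001, 0.389]
force: [0.3, -1.2, 3.3]
width: 8.7
```

```bash
python3 st.py
```

```text
t7.45 P dock x -51.5 y -0.5 z 15.3 tilt 28.05 roll 0.05 yaw-err -0.07 deg; F dock 1.2 -0.2 3.3 w 8.7 tcp [590.7 135.   96.3] [0.21 0.2  0.02]
```

Slab contact came at P z = 15.9, against 16.2 expected, so height and tilt agree. I'm raising 3.4 mm and drawing the bar under the head.

Emit:
apply_moves:
  increments:
    - {"tx":0,"ty":0,"tz":0.0034,"rx":0,"ry":0,"rz":0,"claw":0}
    - {"tx":0,"ty":0,"tz":0.0034,"rx":0,"ry":0,"rz":0,"claw":0}
    - {"tx":0.0015,"ty":-0.0037,"tz":0.0034,"rx":0,"ry":0,"rz":0,"claw":0}
    - {"tx":0.003,"ty":-0.0074,"tz":0.0034,"rx":0,"ry":0,"rz":0,"claw":0}
    - {"tx":0.0042,"ty":-0.0102,"tz":0.0034,"rx":0,"ry":0,"rz":0,"claw":0}
    - {"tx":0.0053,"ty":-0.013,"tz":0.0034,"rx":0,"ry":0,"rz":0,"claw":0}
    - {"tx":0.0053,"ty":-0.013,"tz":0.0034,"rx":0,"ry":0,"rz":0,"claw":0}

```text
clock: 8.15
eef_pos: [595.8, 121.6, 99.3]
tool_rot: [2.652, -0.0, 0.388]
force: [0.2, -0.8, -2.7]
width: 8.9
```

```bash
python3 st.py
```

```text
t8.15 P dock x -37.2 y -0.8 z 18.3 tilt 28.03 roll 0.01 yaw-err -0.09 deg; F dock 0.8 -0.1 -2.7 w 8.9 tcp [595.8 121.6  99.3] [ 0.61  0.24 -0.04]
```

Emit:
apply_moves:
  increments:
    - {"tx":0.0011,"ty":-0.0028,"tz":0.0003,"rx":0,"ry":0,"rz":0,"claw":0}
    - {"tx":0.0023,"ty":-0.0056,"tz":0.0003,"rx":0,"ry":0,"rz":0,"claw":0}
    - {"tx":0.0034,"ty":-0.0083,"tz":0.0003,"rx":0,"ry":0,"rz":0,"claw":0}
    - {"tx":0.0046,"ty":-0.0111,"tz":0.0003,"rx":0,"ry":0,"rz":0,"claw":0}
    - {"tx":0.0046,"ty":-0.0111,"tz":0.0003,"rx":0,"ry":0,"rz":0,"claw":0}

```text
clock: 8.65
eef_pos: [600.4, 110.6, 99.7]
tool_rot: [2.652, -0.0, 0.389]
force: [0.5, -0.7, -2.3]
width: 9.1
```

```bash
python3 st.py
```

```text
t8.65 P dock x -25.2 y -0.7 z 18.7 tilt 28.03 roll 0.02 yaw-err -0.08 deg; F dock 0.9 0.2 -2.3 w 9.1 tcp [600.4 110.6  99.7] [0.54 0.24 0.01]
```

Emit:
apply_moves:
  increments:
    - {"tx":0.0008,"ty":-0.0018,"tz":0,"rx":0,"ry":0,"rz":0,"claw":0}
    - {"tx":0.0015,"ty":-0.0037,"tz":0,"rx":0,"ry":0,"rz":0,"claw":0}
    - {"tx":0.0023,"ty":-0.0055,"tz":0,"rx":0,"ry":0,"rz":0,"claw":0}
    - {"tx":0.003,"ty":-0.0074,"tz":0,"rx":0,"ry":0,"rz":0,"claw":0}
    - {"tx":0.003,"ty":-0.0074,"tz":0,"rx":0,"ry":0,"rz":0,"claw":0}

```text
clock: 9.15
eef_pos: [603.4, 103.4, 99.6]
tool_rot: [2.653, -0.0, 0.389]
force: [0.9, -0.7, -2.1]
width: 8.8
```

```bash
python3 st.py
```

```text
t9.15 P dock x -17.5 y -0.8 z 18.6 tilt 28.02 roll 0.02 yaw-err -0.06 deg; F dock 1.0 0.6 -2.1 w 8.8 tcp [603.4 103.4  99.6] [0.62 0.25 0.03]
```

Emit:
apply_moves:
  increments:
    - {"tx":0.0005,"ty":-0.0014,"tz":0,"rx":0,"ry":0,"rz":0,"claw":0}
    - {"tx":0.0011,"ty":-0.0028,"tz":0,"rx":0,"ry":0,"rz":0,"claw":0}
    - {"tx":0.0011,"ty":-0.0028,"tz":0,"rx":0,"ry":0,"rz":0,"claw":0}

```text
clock: 9.45
eef_pos: [604.4, 100.8, 99.6]
tool_rot: [2.653, -0.0, 0.389]
force: [-0.4, -0.9, -2.1]
width: 9.0
```

```bash
python3 st.py
```

```text
t9.45 P dock x -14.7 y -0.8 z 18.6 tilt 28.02 roll 0.02 yaw-err -0.05 deg; F dock 0.6 -0.7 -2.1 w 9.0 tcp [604.4 100.8  99.6] [ 0.6   0.25 -0.01]
```

Emit:
apply_moves:
  increments:
    - {"tx":0.0004,"ty":-0.0009,"tz":0,"rx":0,"ry":0,"rz":0,"claw":0}
    - {"tx":0.0008,"ty":-0.0018,"tz":0,"rx":0,"ry":0,"rz":0,"claw":0}
    - {"tx":0.0008,"ty":-0.0018,"tz":0,"rx":0,"ry":0,"rz":0,"claw":0}

```text
clock: 9.75
eef_pos: [605.2, 99.2, 99.6]
tool_rot: [2.653, -0.0, 0.389]
force: [-0.1, 1.0, -1.8]
width: 9.3
```

```bash
python3 st.py
```

```text
t9.75 P dock x -12.9 y -0.7 z 18.6 tilt 28.01 roll 0.02 yaw-err -0.04 deg; F dock -0.9 0.3 -1.8 w 9.3 tcp [605.2  99.2  99.6] [0.56 0.27 0.02]
```

Emit:
apply_moves:
  increments:
    - {"tx":0.0004,"ty":-0.0009,"tz":0,"rx":0,"ry":0,"rz":0,"claw":0}
    - {"tx":0.0008,"ty":-0.0018,"tz":0,"rx":0,"ry":0,"rz":0,"claw":0}
    - {"tx":0.0008,"ty":-0.0018,"tz":0,"rx":0,"ry":0,"rz":0,"claw":0}

```text
clock: 10.05
eef_pos: [606.0, 97.3, 99.6]
tool_rot: [2.653, -0.0, 0.389]
force: [0.4, -0.1, -1.4]
width: 9.3
```

```bash
python3 st.py
```

```text
t10.05 P dock x -10.9 y -0.6 z 18.6 tilt 28.02 roll 0.02 yaw-err -0.04 deg; F dock 0.3 0.3 -1.4 w 9.3 tcp [606.   97.3  99.6] [0.61 0.24 0.03]
```

Emit:
apply_moves:
  increments:
    - {"tx":0.0004,"ty":-0.0009,"tz":0,"rx":0,"ry":0,"rz":0,"claw":0}
    - {"tx":0.0008,"ty":-0.0018,"tz":0,"rx":0,"ry":0,"rz":0,"claw":0}
    - {"tx":0.0008,"ty":-0.0018,"tz":0,"rx":0,"ry":0,"rz":0,"claw":0}

```text
clock: 10.35
eef_pos: [606.8, 95.5, 99.6]
tool_rot: [2.653, -0.0, 0.389]
force: [0.7, -1.4, -2.8]
width: 9.5
```

```bash
python3 st.py
```

```text
t10.35 P dock x -8.9 y -0.6 z 18.6 tilt 28.02 roll 0.02 yaw-err -0.04 deg; F dock 1.6 0.1 -2.8 w 9.5 tcp [606.8  95.5  99.6] [0.55 0.22 0.01]
```

Emit:
apply_moves:
  increments:
    - {"tx":0.0004,"ty":-0.0009,"tz":0,"rx":0,"ry":0,"rz":0,"claw":0}
    - {"tx":0.0006,"ty":-0.0014,"tz":0,"rx":0,"ry":0,"rz":0,"claw":0}
    - {"tx":0.0006,"ty":-0.0014,"tz":0,"rx":0,"ry":0,"rz":0,"claw":0}

```text
clock: 10.65
eef_pos: [607.4, 94.2, 99.5]
tool_rot: [2.653, -0.0, 0.389]
force: [-0.6, 0.3, -2.9]
width: 8.8
```

```bash
python3 st.py
```

```text
t10.65 P dock x -7.5 y -0.6 z 18.6 tilt 28.01 roll 0.02 yaw-err -0.04 deg; F dock -0.5 -0.4 -2.9 w 8.8 tcp [607.4  94.2  99.5] [ 0.61  0.24 -0.02]
```

Emit:
apply_moves:
  increments:
    - {"tx":0.0004,"ty":-0.0009,"tz":0,"rx":0,"ry":0,"rz":0,"claw":0}
    - {"tx":0.0006,"ty":-0.0014,"tz":0,"rx":0,"ry":0,"rz":0,"claw":0}
    - {"tx":0.0006,"ty":-0.0014,"tz":0,"rx":0,"ry":0,"rz":0,"claw":0}

```text
clock: 10.95
eef_pos: [608.0, 92.8, 99.5]
tool_rot: [2.653, -0.0, 0.389]
force: [-0.6, -0.4, -2.2]
width: 8.7
```

```bash
python3 st.py
```

```text
t10.95 P dock x -6.0 y -0.6 z 18.6 tilt 28.01 roll 0.02 yaw-err -0.04 deg; F dock 0.1 -0.7 -2.2 w 8.7 tcp [608.   92.8  99.5] [ 0.64  0.26 -0.03]
```

Emit:
apply_moves:
  increments:
    - {"tx":0.0004,"ty":-0.0009,"tz":0,"rx":0,"ry":0,"rz":0,"claw":0}
    - {"tx":0.0004,"ty":-0.0009,"tz":0,"rx":0,"ry":0,"rz":0,"claw":0}

```text
clock: 11.15
eef_pos: [608.4, 91.9, 99.6]
tool_rot: [2.653, -0.0, 0.389]
force: [-0.5, -0.6, -1.8]
width: 8.9
```

```bash
python3 st.py
```

```text
t11.15 P dock x -5.0 y -0.5 z 18.6 tilt 28.01 roll 0.02 yaw-err -0.04 deg; F dock 0.4 -0.7 -1.8 w 8.9 tcp [608.4  91.9  99.6] [ 0.6   0.22 -0.01]
```

Emit:
apply_moves:
  increments:
    - {"tx":0.0004,"ty":-0.0009,"tz":0,"rx":0,"ry":0,"rz":0,"claw":0}
    - {"tx":0.0006,"ty":-0.0014,"tz":0,"rx":0,"ry":0,"rz":0,"claw":0}
    - {"tx":0.0006,"ty":-0.0014,"tz":0,"rx":0,"ry":0,"rz":0,"claw":0}

```text
clock: 11.45
eef_pos: [609.0, 90.5, 99.5]
tool_rot: [2.653, -0.0, 0.389]
force: [-0.0, 0.1, -2.7]
width: 9.1
```

```bash
python3 st.py
```

```text
t11.45 P dock x -3.4 y -0.5 z 18.6 tilt 28.01 roll 0.02 yaw-err -0.04 deg; F dock -0.1 -0.0 -2.7 w 9.1 tcp [609.   90.5  99.5] [0.6  0.25 0.01]
```

Emit:
apply_moves:
  increments:
    - {"tx":0.0004,"ty":-0.0009,"tz":0,"rx":0,"ry":0,"rz":0,"claw":0}
    - {"tx":0.0006,"ty":-0.0014,"tz":0,"rx":0,"ry":0,"rz":0,"claw":0}
    - {"tx":0.0006,"ty":-0.0014,"tz":0,"rx":0,"ry":0,"rz":0,"claw":0}

```text
clock: 11.75
eef_pos: [609.5, 89.4, 99.4]
tool_rot: [2.653, -0.001, 0.39]
force: [-0.7, 0.1, -3.0]
width: 9.0
```

```bash
python3 st.py
```

```text
t11.75 P dock x -2.3 y -0.4 z 18.5 tilt 27.99 roll 0.03 yaw-err -0.03 deg; F dock -0.4 -0.6 -3.0 w 9.0 tcp [609.5  89.4  99.4] [0.74 0.28 0.02]
```

Emit:
apply_moves:
  increments:
    - {"tx":0.0003,"ty":-0.0007,"tz":0,"rx":0,"ry":0,"rz":0,"claw":0}
    - {"tx":0.0003,"ty":-0.0007,"tz":0,"rx":0,"ry":0,"rz":0,"claw":0}

```text
clock: 11.95
eef_pos: [609.8, 89.1, 99.3]
tool_rot: [2.654, -0.001, 0.39]
force: [-0.5, 1.7, -3.3]
width: 9.0
```

```bash
python3 st.py
```

```text
t11.95 P dock x -1.9 y -0.4 z 18.5 tilt 27.96 roll 0.03 yaw-err -0.01 deg; F dock -1.8 0.2 -3.3 w 9.0 tcp [609.8  89.1  99.3] [ 0.99  0.41 -0.02]
```

Neck contact was felt at P dock x ≈ -2.2, with under 4 N. I'll level about the bar edge in stages.

Emit:
apply_moves:
  increments:
    - {"tx":0.001,"ty":-0.0025,"tz":-0.0044,"rx":0.37,"ry":0.15,"rz":0,"claw":0}
    - {"tx":0.002,"ty":-0.0049,"tz":-0.0089,"rx":0.74,"ry":0.304,"rz":0,"claw":0}
    - {"tx":0.0029,"ty":-0.0072,"tz":-0.0135,"rx":1.11,"ry":0.456,"rz":0,"claw":0}
    - {"tx":0.0038,"ty":-0.0093,"tz":-0.0182,"rx":1.48,"ry":0.608,"rz":0,"claw":0}
    - {"tx":0.0038,"ty":-0.0093,"tz":-0.0182,"rx":1.48,"ry":0.608,"rz":0,"claw":0}
    - {"tx":0.0038,"ty":-0.0093,"tz":-0.0182,"rx":1.48,"ry":0.608,"rz":0,"claw":0}

```text
clock: 12.55
eef_pos: [613.5, 79.7, 81.1]
tool_rot: [2.793, -0.0, 0.39]
force: [-1.8, 3.2, -3.5]
width: 8.8
```

```bash
python3 st.py
```

```text
t12.55 P dock x -1.9 y -0.5 z 18.4 tilt 19.96 roll 0.01 yaw-err -0.02 deg; F dock -3.7 -0.5 -3.5 w 8.8 tcp [613.5  79.7  81.1] [ 1.06  0.36 -0.02]
```

Emit:
apply_moves:
  increments:
    - {"tx":0.0008,"ty":-0.0019,"tz":-0.0047,"rx":0.37,"ry":0.152,"rz":0,"claw":0}
    - {"tx":0.0015,"ty":-0.0037,"tz":-0.0095,"rx":0.74,"ry":0.304,"rz":0,"claw":0}
    - {"tx":0.0022,"ty":-0.0054,"tz":-0.0144,"rx":1.11,"ry":0.456,"rz":0,"claw":0}
    - {"tx":0.0022,"ty":-0.0054,"tz":-0.0144,"rx":1.11,"ry":0.456,"rz":0,"claw":0}
    - {"tx":0.0022,"ty":-0.0054,"tz":-0.0144,"rx":1.11,"ry":0.456,"rz":0,"claw":0}

```text
clock: 13.05
eef_pos: [615.7, 74.4, 66.7]
tool_rot: [2.897, 0.0, 0.39]
force: [-1.2, 4.0, -3.6]
width: 9.0
```

```bash
python3 st.py
```

```text
t13.05 P dock x -1.9 y -0.6 z 18.5 tilt 13.99 roll -0.00 yaw-err 0.02 deg; F dock -4.2 0.4 -3.6 w 9.0 tcp [615.7  74.4  66.7] [1.05 0.36 0.01]
```

Emit:
apply_moves:
  increments:
    - {"tx":0.0003,"ty":-0.0008,"tz":-0.0025,"rx":0.18,"ry":0.076,"rz":0,"claw":0}
    - {"tx":0.0006,"ty":-0.0015,"tz":-0.005,"rx":0.37,"ry":0.152,"rz":0,"claw":0}
    - {"tx":0.0009,"ty":-0.0022,"tz":-0.0075,"rx":0.55,"ry":0.228,"rz":0,"claw":0}
    - {"tx":0.0011,"ty":-0.0028,"tz":-0.01,"rx":0.74,"ry":0.304,"rz":0,"claw":0}
    - {"tx":0.0011,"ty":-0.0028,"tz":-0.01,"rx":0.74,"ry":0.304,"rz":0,"claw":0}

```text
clock: 13.55
eef_pos: [616.5, 71.3, 56.3]
tool_rot: [2.97, 0.0, 0.388]
force: [-2.2, 5.8, -4.0]
width: 8.9
```

```bash
python3 st.py
```

```text
t13.55 P dock x -1.8 y -0.7 z 18.4 tilt 9.85 roll -0.01 yaw-err -0.08 deg; F dock -6.2 0.2 -4.0 w 8.9 tcp [616.5  71.3  56.3] [ 1.4   0.44 -0.06]
```

Emit:
apply_moves:
  increments:
    - {"tx":0.0001,"ty":-0.0003,"tz":-0.0031,"rx":0.23,"ry":0.095,"rz":0,"claw":0}
    - {"tx":0.0004,"ty":-0.0009,"tz":-0.0063,"rx":0.46,"ry":0.19,"rz":0,"claw":0}
    - {"tx":0.0006,"ty":-0.0015,"tz":-0.0095,"rx":0.69,"ry":0.285,"rz":0,"claw":0}
    - {"tx":0.0008,"ty":-0.002,"tz":-0.0127,"rx":0.925,"ry":0.38,"rz":0,"claw":0}
    - {"tx":0.0008,"ty":-0.002,"tz":-0.0127,"rx":0.925,"ry":0.38,"rz":0,"claw":0}

```text
clock: 14.05
eef_pos: [617.3, 68.8, 43.4]
tool_rot: [3.058, 0.001, 0.387]
force: [-1.5, 5.0, -2.5]
width: 9.3
```

```bash
python3 st.py
```

```text
t14.05 P dock x -2.0 y -0.8 z 18.3 tilt 4.81 roll -0.03 yaw-err -0.14 deg; F dock -5.2 0.5 -2.5 w 9.3 tcp [617.3  68.8  43.4] [ 1.29  0.38 -0.06]
```

Emit:
apply_moves:
  increments:
    - {"tx":0.0001,"ty":-0.0002,"tz":-0.0032,"rx":0.23,"ry":0.095,"rz":0,"claw":0}
    - {"tx":0.0002,"ty":-0.0005,"tz":-0.0064,"rx":0.46,"ry":0.19,"rz":0,"claw":0}
    - {"tx":0.0003,"ty":-0.0008,"tz":-0.0096,"rx":0.69,"ry":0.285,"rz":0,"claw":0}
    - {"tx":0.0005,"ty":-0.0011,"tz":-0.0127,"rx":0.89,"ry":0.365,"rz":0,"claw":0}
    - {"tx":0.0005,"ty":-0.0011,"tz":-0.0127,"rx":0.89,"ry":0.365,"rz":0,"claw":0}
    - {"tx":0.0005,"ty":-0.0011,"tz":-0.0127,"rx":0.89,"ry":0.365,"rz":0,"claw":0}

```text
clock: 14.65
eef_pos: [618.1, 67.7, 31.2]
tool_rot: [3.14, 0.0, 0.388]
force: [-2.2, 4.9, -1.6]
width: 9.1
```

```bash
python3 st.py
```

```text
t14.65 P dock x -2.3 y -0.6 z 18.3 tilt 0.08 roll -0.01 yaw-err -0.08 deg; F dock -5.4 -0.2 -1.6 w 9.1 tcp [618.1  67.7  31.2] [ 1.01  0.34 -0.05]
```

Emit:
apply_moves:
  increments:
    - {"tx":-0.0006,"ty":0.0014,"tz":0,"rx":0,"ry":0,"rz":0,"claw":0}
    - {"tx":-0.0006,"ty":0.0014,"tz":-0.002,"rx":0,"ry":0,"rz":0,"claw":0}
    - {"tx":-0.0006,"ty":0.0014,"tz":-0.004,"rx":0,"ry":0,"rz":0,"claw":0}
    - {"tx":-0.0006,"ty":0.0014,"tz":-0.0055,"rx":0,"ry":0,"rz":0,"claw":0}
    - {"tx":-0.0006,"ty":0.0014,"tz":-0.0055,"rx":0,"ry":0,"rz":0,"claw":0}

```text
clock: 15.15
eef_pos: [617.9, 68.2, 25.7]
tool_rot: [3.137, -0.0, 0.389]
force: [-0.3, -0.4, -2.1]
width: 8.7
```

```bash
python3 st.py
```

```text
t15.15 P dock x -2.7 y -0.7 z 12.4 tilt 0.27 roll 0.00 yaw-err -0.07 deg; F dock 0.3 -0.4 -2.1 w 8.7 tcp [617.9  68.2  25.7] [-0.15 -0.02  0.05]
```

Emit:
apply_moves:
  increments:
    - {"tx":0,"ty":0,"tz":-0.0005,"rx":0,"ry":0,"rz":0,"claw":0}
    - {"tx":0,"ty":0,"tz":-0.0005,"rx":0,"ry":0,"rz":0,"claw":0}

```text
clock: 15.35
eef_pos: [617.9, 68.8, 25.5]
tool_rot: [3.138, -0.0, 0.389]
force: [0.4, -0.0, -2.8]
width: 8.6
```

```bash
python3 st.py
```

```text
t15.35 P dock x -3.3 y -0.5 z 12.2 tilt 0.23 roll 0.02 yaw-err -0.04 deg; F dock 0.2 0.4 -2.8 w 8.6 tcp [617.9  68.8  25.5] [-0.05  0.01 -0.02]
```

Emit:
apply_moves:
  increments:
    - {"tx":0,"ty":0,"tz":-0.0005,"rx":0,"ry":0,"rz":0,"claw":0}
    - {"tx":0,"ty":0,"tz":-0.0005,"rx":0,"ry":0,"rz":0,"claw":0}

```text
clock: 15.55
eef_pos: [617.9, 69.1, 25.2]
tool_rot: [3.138, -0.001, 0.389]
force: [0.9, -1.5, -1.2]
width: 8.7
```

```bash
python3 st.py
```

```text
t15.55 P dock x -3.6 y -0.4 z 11.9 tilt 0.22 roll 0.03 yaw-err -0.03 deg; F dock 1.8 0.3 -1.2 w 8.7 tcp [617.9  69.1  25.2] [-0.12  0.   -0.02]
```

Emit:
apply_moves:
  increments:
    - {"tx":-0.0008,"ty":0.0018,"tz":-0.0002,"rx":0,"ry":0,"rz":0,"claw":0}
    - {"tx":-0.0015,"ty":0.0037,"tz":-0.0002,"rx":0,"ry":0,"rz":0,"claw":0}
    - {"tx":-0.0023,"ty":0.0055,"tz":-0.0002,"rx":0,"ry":0,"rz":0,"claw":0}
    - {"tx":-0.003,"ty":0.0074,"tz":-0.0002,"rx":0,"ry":0,"rz":0,"claw":0}
    - {"tx":-0.003,"ty":0.0074,"tz":-0.0002,"rx":0,"ry":0,"rz":0,"claw":0}

```text
clock: 16.05
eef_pos: [614.8, 77.3, 25.0]
tool_rot: [3.138, -0.001, 0.39]
force: [-0.0, -0.8, 1.2]
width: 8.9
```

```bash
python3 st.py
```

```text
t16.05 P dock x -12.4 y -0.3 z 11.8 tilt 0.19 roll 0.04 yaw-err 0.00 deg; F dock 0.8 -0.3 1.2 w 8.9 tcp [614.8  77.3  25. ] [-0.13 -0.03 -0.01]
```

Emit:
apply_moves:
  increments:
    - {"tx":-0.0006,"ty":0.0014,"tz":0,"rx":0,"ry":0,"rz":0,"claw":0}
    - {"tx":-0.0011,"ty":0.0028,"tz":0,"rx":0,"ry":0,"rz":0,"claw":0}
    - {"tx":-0.0015,"ty":0.0037,"tz":0,"rx":0,"ry":0,"rz":0,"claw":0}
    - {"tx":-0.0015,"ty":0.0037,"tz":0,"rx":0,"ry":0,"rz":0,"claw":0}

```text
clock: 16.45
eef_pos: [613.4, 80.5, 25.0]
tool_rot: [3.138, -0.001, 0.389]
force: [0.8, -2.5, 3.2]
width: 8.9
```

```bash
python3 st.py
```

```text
t16.45 P dock x -15.8 y -0.2 z 11.8 tilt 0.21 roll 0.05 yaw-err -0.03 deg; F dock 2.6 -0.2 3.2 w 8.9 tcp [613.4  80.5  25. ] [-0.36 -0.1  -0.  ]
```

Emit:
apply_moves:
  increments:
    - {"tx":-0.0004,"ty":0.0009,"tz":0.0004,"rx":0,"ry":0,"rz":0,"claw":0}
    - {"tx":-0.0008,"ty":0.0018,"tz":0.0004,"rx":0,"ry":0,"rz":0,"claw":0}
    - {"tx":-0.0008,"ty":0.0018,"tz":0.0004,"rx":0,"ry":0,"rz":0,"claw":0}

```text
clock: 16.75
eef_pos: [612.1, 82.7, 25.1]
tool_rot: [3.139, 0.0, 0.39]
force: [-0.4, -1.0, 0.8]
width: 9.0
```

```bash
python3 st.py
```

```text
t16.75 P dock x -18.4 y -0.7 z 11.9 tilt 0.16 roll -0.00 yaw-err -0.00 deg; F dock 0.8 -0.8 0.8 w 9.0 tcp [612.1  82.7  25.1] [-0.18 -0.07 -0.05]
```

Emit:
apply_moves:
  increments:
    - {"tx":-0.0004,"ty":0.0009,"tz":0,"rx":0,"ry":0,"rz":0,"claw":0}
    - {"tx":-0.0008,"ty":0.0018,"tz":0,"rx":0,"ry":0,"rz":0,"claw":0}
    - {"tx":-0.0008,"ty":0.0018,"tz":0,"rx":0,"ry":0,"rz":0,"claw":0}

```text
clock: 17.05
eef_pos: [611.3, 84.5, 25.1]
tool_rot: [3.139, 0.0, 0.39]
force: [0.2, -0.8, 0.1]
width: 9.0
```

```bash
python3 st.py
```

```text
t17.05 P dock x -20.3 y -0.7 z 11.9 tilt 0.17 roll -0.00 yaw-err -0.00 deg; F dock 0.8 -0.1 0.1 w 9.0 tcp [611.3  84.5  25.1] [-0.16 -0.09 -0.03]
```

Emit:
apply_moves:
  increments:
    - {"tx":-0.0004,"ty":0.0009,"tz":0,"rx":0,"ry":0,"rz":0,"claw":0}
    - {"tx":-0.0006,"ty":0.0014,"tz":0,"rx":0,"ry":0,"rz":0,"claw":0}
    - {"tx":-0.0006,"ty":0.0014,"tz":0,"rx":0,"ry":0,"rz":0,"claw":0}

```text
clock: 17.35
eef_pos: [610.7, 85.8, 25.1]
tool_rot: [3.139, 0.0, 0.39]
force: [-0.4, -0.3, -0.7]
width: 8.4
```

```bash
python3 st.py
```

```text
t17.35 P dock x -21.8 y -0.8 z 11.9 tilt 0.17 roll -0.01 yaw-err -0.01 deg; F dock 0.1 -0.5 -0.7 w 8.4 tcp [610.7  85.8  25.1] [-0.05 -0.08  0.03]
```

Emit:
apply_moves:
  increments:
    - {"tx":-0.0004,"ty":0.0009,"tz":0,"rx":0,"ry":0,"rz":0,"claw":0}
    - {"tx":-0.0006,"ty":0.0014,"tz":0,"rx":0,"ry":0,"rz":0,"claw":0}
    - {"tx":-0.0006,"ty":0.0014,"tz":0,"rx":0,"ry":0,"rz":0,"claw":0}

```text
clock: 17.65
eef_pos: [610.2, 87.0, 25.1]
tool_rot: [3.138, -0.0, 0.389]
force: [1.1, -0.7, -1.2]
width: 8.9
```

```bash
python3 st.py
```

```text
t17.65 P dock x -23.0 y -0.8 z 11.9 tilt 0.19 roll 0.00 yaw-err -0.02 deg; F dock 1.0 0.8 -1.2 w 8.9 tcp [610.2  87.   25.1] [-0.14 -0.08  0.03]
```

Emit:
apply_moves:
  increments:
    - {"tx":-0.0004,"ty":0.0009,"tz":0,"rx":0,"ry":0,"rz":0,"claw":0}
    - {"tx":-0.0004,"ty":0.0009,"tz":0,"rx":0,"ry":0,"rz":0,"claw":0}

```text
clock: 17.85
eef_pos: [610.2, 87.1, 25.2]
tool_rot: [3.137, -0.0, 0.389]
force: [1.8, -2.8, -0.7]
width: 9.1
```

```bash
python3 st.py
```

```text
t17.85 P dock x -23.1 y -0.7 z 11.9 tilt 0.25 roll 0.02 yaw-err -0.04 deg; F dock 3.3 0.6 -0.7 w 9.1 tcp [610.2  87.1  25.2] [-0.52 -0.24  0.01]
```

Emit:
apply_moves:
  increments:
    - {"tx":-0.0003,"ty":0.0007,"tz":0,"rx":0,"ry":0,"rz":0,"claw":0}
    - {"tx":-0.0003,"ty":0.0007,"tz":0,"rx":0,"ry":0,"rz":0,"claw":0}

```text
clock: 18.05
eef_pos: [610.2, 87.1, 25.3]
tool_rot: [3.136, -0.0, 0.389]
force: [1.7, -4.2, -1.1]
width: 8.6
```

```bash
python3 st.py
```

```text
t18.05 P dock x -23.1 y -0.6 z 11.8 tilt 0.29 roll 0.03 yaw-err -0.07 deg; F dock 4.5 -0.0 -1.1 w 8.6 tcp [610.2  87.1  25.3] [-0.93 -0.28  0.07]
```

The lug has stopped: x stays at -23.1 while the force rises to 4.5 N. I'm relaxing slightly, then opening.

Emit:
apply_moves:
  increments:
    - {"tx":0.0003,"ty":-0.0008,"tz":-0.0002,"rx":0,"ry":0,"rz":0,"claw":0}
    - {"tx":0.0003,"ty":-0.0008,"tz":-0.0002,"rx":0,"ry":0,"rz":0,"claw":0.012}
    - {"tx":0.0003,"ty":-0.0008,"tz":-0.0002,"rx":0,"ry":0,"rz":0,"claw":0.02}
    - {"tx":0.0003,"ty":-0.0008,"tz":-0.0002,"rx":0,"ry":0,"rz":0,"claw":0.03}
    - {"tx":0.0003,"ty":-0.0008,"tz":-0.0002,"rx":0,"ry":0,"rz":0,"claw":0.04}
    - {"tx":0.0003,"ty":-0.0008,"tz":-0.0002,"rx":0,"ry":0,"rz":0,"claw":0.04}
    - {"tx":0.0003,"ty":-0.0008,"tz":-0.0002,"rx":0,"ry":0,"rz":0,"claw":0.04}

```text
clock: 18.75
eef_pos: [609.9, 88.0, 25.0]
tool_rot: [3.138, -0.0, 0.39]
force: [0.3, -0.3, 0.2]
width: 39.9
```

```bash
python3 st.py
```

```text
t18.75 P dock x -24.1 y -0.7 z 11.8 tilt 0.18 roll 0.02 yaw-err -0.01 deg; F dock 0.4 0.2 0.2 w 39.9 tcp [609.9  88.   25. ] [0.04 0.03 0.02]
```

Emit:
apply_moves:
  increments:
    - {"tx":0,"ty":0,"tz":0.01,"rx":0,"ry":0,"rz":0,"claw":0.04}
    - {"tx":0,"ty":0,"tz":0.03,"rx":0,"ry":0,"rz":0,"claw":0.04}
    - {"tx":0,"ty":0,"tz":0.07,"rx":0,"ry":0,"rz":0,"claw":0.04}
    - {"tx":0,"ty":0,"tz":0.11,"rx":0,"ry":0,"rz":0,"claw":0.04}
    - {"tx":0,"ty":0,"tz":0.15,"rx":0,"ry":0,"rz":0,"claw":0.04}
    - {"tx":0,"ty":-0.05,"tz":0.18,"rx":0,"ry":0,"rz":0,"claw":0.04}
    - {"tx":-0.02,"ty":-0.1,"tz":0.18,"rx":0,"ry":0,"rz":0,"claw":0.04}
    - {"tx":-0.05,"ty":-0.14,"tz":0.18,"rx":0,"ry":0,"rz":0,"claw":0.04}
    - {"tx":-0.08,"ty":-0.18,"tz":0.18,"rx":0,"ry":0,"rz":0,"claw":0.04}
    - {"tx":-0.1,"ty":-0.22,"tz":0.18,"rx":0,"ry":0,"rz":0,"claw":0.04}
    - {"tx":-0.1,"ty":-0.25,"tz":0.18,"rx":0,"ry":0,"rz":0,"claw":0.04}
    - {"tx":-0.1,"ty":-0.25,"tz":0.18,"rx":0,"ry":0,"rz":0,"claw":0.04}

```text
clock: 19.95
eef_pos: [508.3, -169.1, 206.1]
tool_rot: [3.134, 0.0, 0.38]
force: [-0.4, -0.5, -0.9]
width: 40.0
```

```bash
python3 - <<'E'
from h import *
o=[]
for n,(x,y,w,h) in(('top',(175,160,100,100)),('scene',(325,140,80,80))):
    im=grab(n); cv2.imwrite(f'pics/{n}_f.png',im); o.append(cv2.resize(crop(im,x,y,w,h,4),(400,400)))
cv2.imwrite('pics/f.png',np.hstack(o))
E
```

```text
(no output)
```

View pics/f.png

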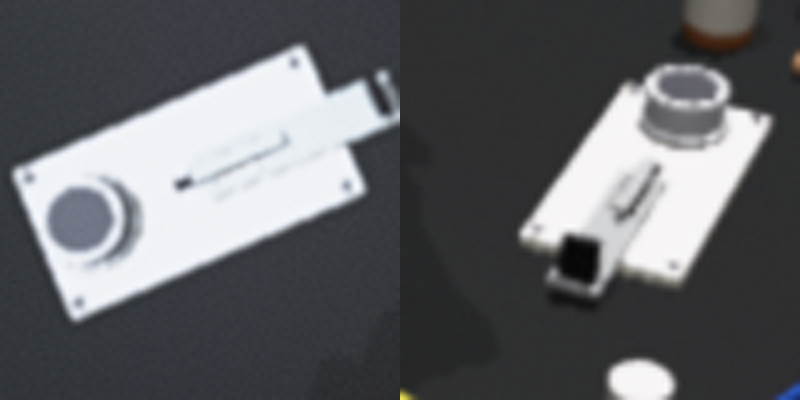

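The plate lies flat on the base with the stud head over it (top crop head at 200–285,185–140; grip beyond the slab edge). One numeric check before I hand in.

```bash
python3 - <<'E'
from fit import *
im=cv2.imread('pics/top_f.png'); D=[567.64,200.25,-1.1813]
mod=lambda p:[(T(D,box(-175,80,-65,65,0,12)),255),(T(p,box(-33.5,136,-20,20,12,17)),255),(T(p,box(119,129,-15,15,17,53)),0)]
dc=[T(D,cyl(-130,46,0,60)),T(D,box(-65,65,-14,14,12,31))]
p,f=fit('top',im,(170,160,120,90),mod,[567,203,-1.18],60,225,dc); d=p[:2]-D[:2]; c,s=np.cos(D[2]),np.sin(D[2])
print('latch in dock',d@[c,s],d@[-s,c],np.degrees(p[2]-D[2]),f)
a=cv2.imread('pics/top0.png'); dif=(cv2.absdiff(a,im).max(2)>60).astype(np.uint8); n,_,st,_=cv2.connectedComponentsWithStats(dif)
print([tuple(r) for r in st[1:] if r[4]>8])
st=read_state(); print(st['clock'],st['force'],st['width'])
E
```

```text
latch in dock -2.081970599316907 -2.871148008491064 -0.02721951370421737 12.631274587868706
[(np.int32(267), np.int32(171), np.int32(125), np.int32(229), np.int32(11514)), (np.int32(257), np.int32(178), np.int32(20), np.int32(18), np.int32(189)), (np.int32(246), np.int32(191), np.int32(7), np.int32(5), np.int32(20)), (np.int32(568), np.int32(318), np.int32(43), np.int32(60), np.int32(695)), (np.int32(296), np.int32(331), np.int32(8), np.int32(11), np.int32(58)), (np.int32(305), np.int32(333), np.int32(6), np.int32(8), np.int32(41)), (np.int32(601), np.int32(337), np.int32(34), np.int32(13), np.int32(91)), (np.int32(597), np.int32(338), np.int32(43), np.int32(46), np.int32(930)), (np.int32(291), np.int32(347), np.int32(3), np.int32(7), np.int32(13)), (np.int32(299), np.int32(346), np.int32(4), np.int32(12), np.int32(27)), (np.int32(308), np.int32(346), np.int32(4), np.int32(10), np.int32(26)), (np.int32(319), np.int32(346), np.int32(14), np.int32(4), np.int32(27)), (np.int32(595), np.int32(376), np.int32(45), np.int32(24), np.int32(387)), (np.int32(636), np.int32(390), np.int32(4), np.int32(3), np.int32(10)), (np.int32(568), np.int32(392), np.int32(20), np.int32(8), np.int32(69))]
20.05 [0.41259073 0.17421129 0.30404178] 39.814000643469065
```

```bash
python3 -c "from cell import finish_job; print(finish_job())"
```

```text
the job is handed in; nothing more can be done
None
```

The steel latch plate is fitted flat on the reactor base under the T head, slid until its lug stopped on the base's edge, and released. I handed the job in at about 20 s on the robot's clock.

- **Fitting:** I gripped the plate by its black fin and tilted it 28°. I lowered the tip bar beyond the head's holder-side end and touched the slab lightly as a height check. I then drew the bar under the head until it met the neck, levelled the plate against it, lowered it and slid it to the stop.
- **Forces:** the largest contact forces I read were about 6 N against the stud and 4.5 N at the lug stop. These are readings between moves, so brief peaks could have been higher.
- **Last checks:**
  - The final pictures show the plate flat under the head with the grip beyond the slab edge.
  - A fit to the top view puts the latch origin at dock x = -2.1 mm (target -2.5), with no measurable turn.
  - The plate sits about 2.9 mm off centre sideways, which is within the eye's play.
  - Comparing the top view before and after, all visible differences are at the latch's old and new places or where the arm stood. The arm hid part of that view, so a small shift of something beneath it could not be seen.
- **What disagreed:** the two cameras placed the base about 9 mm apart, and the arm's own readings differed from the top camera by about 4–6 mm. I relied on touch for the neck and the lug stop.
- **Refused call:** the first move call was refused because some fields were missing; nothing moved then.

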